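# Hook the storage bin onto the slat board and shut its lid

## Robot

A 6-joint arm with a two-finger parallel gripper is mounted at the origin on a cart in front of the work surface, level with it; the furniture and walls round the work are solid. World frame = base frame: x ahead of the robot, y to its left, z up, the work surface at z = 0. Lengths are in m, angles in degrees, forces in N, time in s.
With the tool pointing down it reaches from about 0.325 to 0.775 m from the base axis. Payload 5.5 kg.
Tool frame: the origin (TCP) lies at the centre of the arm's flange, where the gripper is bolted on; the fingertips stand 182 mm ahead of it and the grasp point (between the pads) lies 163 mm ahead of it; z points along the fingers, y is the direction in which the jaws open and shut (so a half turn about z gives the same grasp; the last joint's range is limited). The gripper opens to 88 mm and grips with 3 to 60 N. Pads are 20 mm wide; open, the fingers measure 115 mm over their backs; the gripper's body (75 mm by 178 mm) begins 61 mm behind the grasp point.
Start: joints at [66.423, 5.22, 70.514, -0, 104.267, -3.249], TCP at [0.208, 0.563, 0.405] pointing down, gripper open.
Joint ranges: [-164.24, 164.24], [-49.07, 125.15], [9.68, 141.18], [-86.29, 266.29], [3.28, 154.24], [-151.56, 151.56]. Speed limits (degrees/s): [147.25, 147.25, 172.46, 180, 180, 180].

## Interface

Orientations are given as [roll, pitch, yaw] about the fixed x, y, z axes, in that order (R = Rz(yaw) Ry(pitch) Rx(roll)).
In Python, from station import r gives the robot as it stands. The module is installed in compiled form; this text tells all that it offers. Calls block until the motion is done:
- r.reach(position, orientation): joint-space move of the TCP to a pose.
- r.servo_line(position, rotation=None, speed=0.15): straight line of the TCP; rotation=None keeps the orientation; speed is the mean speed in m/s.
- r.move_joints(angles): joint-space move.
- r.let_go() and r.grab(squeeze=None): open the fingers fully, or close them until they stop; squeeze is the grip in N (None keeps the last).
- r.wait(seconds).
- r.inverse_kinematics(position, orientation): joint angles nearest the present ones, or None.
- r.sense(): the state.
- r.snapshot(name): name is "side" or "top"; returns a dict with "frame" (420x560x3 uint8, red, green, blue), "fx", "fy", "cx", "cy" (pixels), "R" (3x3) and "t" (3): a world point X has camera coordinates R X + t. Camera axes: x right, y down, z forward; pixel columns grow to the right and rows downward; lengths in m; the calibration is good to about 2 mm. A picture is of the moment at which its call begins. There is no depth.
A pose or a line that the arm cannot do raises r.IKError and nothing moves.
- r.hand_in(): hands the job in, once; it reports no verdict.
The state is a dict: "clock": time; "joints": joint angles; "joint_vel": joint speeds; "joint_torque": joint torques, N m; "tcp_pos": TCP position; "orientation": TCP orientation; "contact_force": force on the tool from outside, world axes, zero at the start; "torque": the same for the moment, N m; "opening": finger opening in m.
Only numpy, scipy, OpenCV 4.12 (cv2) and the standard library are available. Lean on these libraries where they do the work, as an engineer would, in place of code of your own. Each camera call takes 0.05 s, during which the arm holds its last target. There are 200 camera calls.

## Task

Hang the small green bin on the slat board by the upper groove: with its lid still standing open, tilt its front up so the two hooks go into the groove, then swing the front down until the hooks sit fully home, with the bin level and its back along the board. Then lower the bin's lid fully shut and let go. Leave the spice jar, lemon and mug where they are.

Things in the scene. Friction and masses are not known exactly. Their poses are not given: they have to be found in the camera images.
- slat_board: Fixed free-standing board, 272 wide x 184 high, on two feet 10 high reaching 30 in front of it. Origin on the table below the middle of its front; x into the board, y along it, z up. Its aluminium front faces lie at x 0 to 3. Two open level grooves 260 long, 24 high: lower at z 36 to 60, upper at z 130 to 154 (mm).
- groove (a point): Middle of the upper groove's lower edge on the front face: (0, 0, 130) mm in the board's frame. Behind the 3 mm faces the groove widens to a cavity, x 3 to 23, z 112 to 176 mm. The face above the groove spans z 154 to 182 mm.
- bin: Loose green box, 50 deep (x) x 60 wide (y) x 52 high, about 0.24 kg; stands upright at the start. Origin: centre of its underside; -x is its front, z up. Rear face of its steel back plate (z 4 to 72) at x = +29. Two L hooks at y = -18 and +18, each 12 wide: tongue x 29 to 39, z 68 to 72; leg x 36 to 39 standing up to z = 98 mm. Seated, its underside is 62 above the table.
- hook_heel (a point): Point (29, 0, 68) mm in the bin's frame: rear face of the back plate, level with the tongues' underside. Seated, the tongues rest on the groove's lower edge, so this point lies at that edge, 0 to 4 mm before the face. Hung free, the bin sags forward 2 to 3 degrees.
- hook_tip (a point): Top of the hook legs, midway between them: (37.5, 0, 98) mm in the bin's frame. The hooks are 30 high and cannot enter the 24 groove level; with the front tilted up 28 to 40 degrees the legs pass under the upper face's edge, go in and about 8 mm up, and swing upright behind that face. Seated they overlap it by 6 mm.
- grip (a point): Point (-46, 0, 30) mm in the bin's frame: middle of the wooden front grip, a bar 18 wide (y), x -25 to -60, z 17 to 43 mm. Pinch it across its width.
- lid (a joint): Lid angle, rad: 0 shut, grows as the front edge rises, stop at 1.2; 0.7 to 0.95 at the start. A friction hinge holds it at any angle (0.03 N m: about 1 N near the front edge moves it). Hinge line along the bin's y through (22, 0, 54.5) mm in its frame; the wooden lid is 62 wide, reaches 52 from the hinge and is 4 thick (2 either side of the hinge plane).
- lid_front (a point): Middle of the lid's top face close to its front edge, 50 mm from the hinge line.
- spice_jar: Bystander: glass spice jar with white cap and green label, 47 across, 98 high. Origin at the centre of its underside.
- lemon: Bystander: yellow lemon lying on the table, 71x53x51. Origin below its centre at its underside.
- mug: Bystander: dark green enamel mug, 88 across, 80 high, handle to its -y side. Origin near the centre of its underside.
Not all that is in view belongs to the job. What is shaped like the bin but blue or red is not meant.

How it is judged:
By the outcome, as a careful person would: the job done as asked, in the order asked, and still so for the second after the job is handed in, with the robot touching nothing.
It also fails if it takes over 58 s, if anything falls off the work surface, if the arm or the gripper's body presses on something with over 40 N, if the wrist force passes 120 N, or if a joint passes its speed limit or range.

## Working session

There is one attempt and no reset: what is moved stays moved. The work goes in short steps, each a Python script; the robot and the scene stay as the last script left them, time stands still between calls to the robot, and variables do not carry over. Pictures are saved under pics/ and viewed, about 8 in all and at most 12, crops included, and the job is handed in when it is done.

```bash
mkdir -p pics
python3 - <<'E'
from station import r
import cv2,numpy as np
for n in("side","top"):
    s=r.snapshot(n); cv2.imwrite(f"pics/{n}0.png",s["frame"][:,:,::-1])
    np.savez(f"{n}0.npz",**s)
    print(n,s["fx"],s["fy"],s["cx"],s["cy"],(-np.array(s["R"]).T@s["t"]).round(3),np.array(s["R"]).round(3).tolist())
print(r.sense()["clock"])
E
```

```text
side 406.5533206635044 406.5533206635044 279.3399152188339 209.58190935687463 [0.199 0.44  0.637] [[-0.832, -0.554, -0.019], [-0.331, 0.525, -0.784], [0.444, -0.646, -0.62]]
top 429.30204277693997 429.30204277693997 279.0035142457752 213.08350565003306 [ 0.37  -0.125  1.179] [[0.006, -1.0, 0.004], [-0.981, -0.007, -0.194], [0.194, -0.003, -0.981]]
0.1
```

View pics/side0.png

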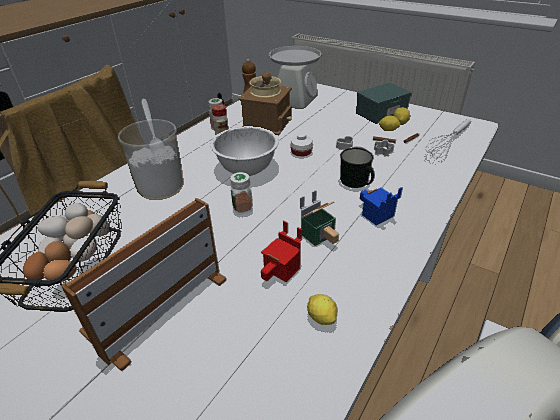

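View pics/top0.png

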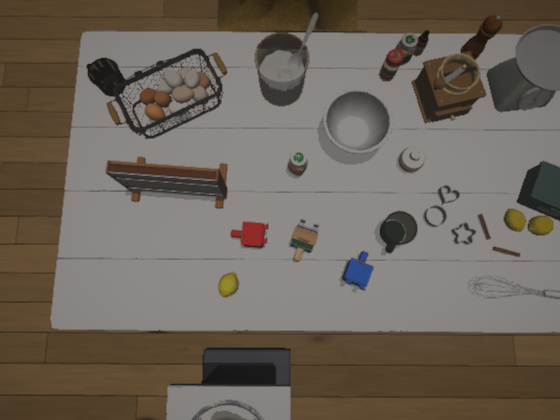

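Run:
```python
import cv2,numpy as np
t=cv2.imread("pics/top0.png"); s=cv2.imread("pics/side0.png")
def z(i,x,y,w,h,f): return cv2.resize(i[y:y+h,x:x+w],None,fx=f,fy=f,interpolation=cv2.INTER_CUBIC)
a=z(t,280,210,50,60,8); b=z(s,290,180,60,75,6.4)
a=np.clip(a.astype(float)*1.6,0,255).astype(np.uint8);b=np.clip(b.astype(float)*1.6,0,255).astype(np.uint8)
a=cv2.resize(a,(400,480));b=cv2.resize(b,(384,480))
cv2.imwrite("pics/c1.png",np.hstack([a,b]))
a=z(t,100,145,135,75,400/135); b=z(s,55,190,180,190,400/180)
o=np.zeros((max(a.shape[0],b.shape[0]),800,3),np.uint8);o[:a.shape[0],:400]=a[:, :400];o[:b.shape[0],400:400+b.shape[1]]=b[:,:400]
cv2.imwrite("pics/c2.png",o)
```

```text
(no output)
```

View pics/c1.png

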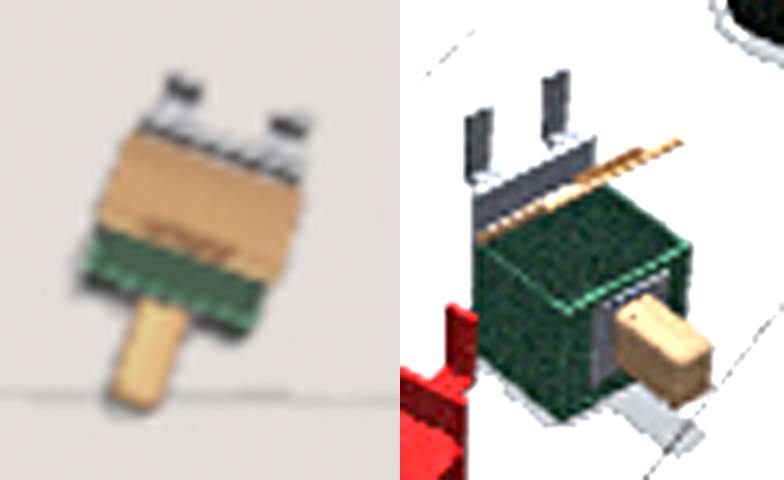

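View pics/c2.png

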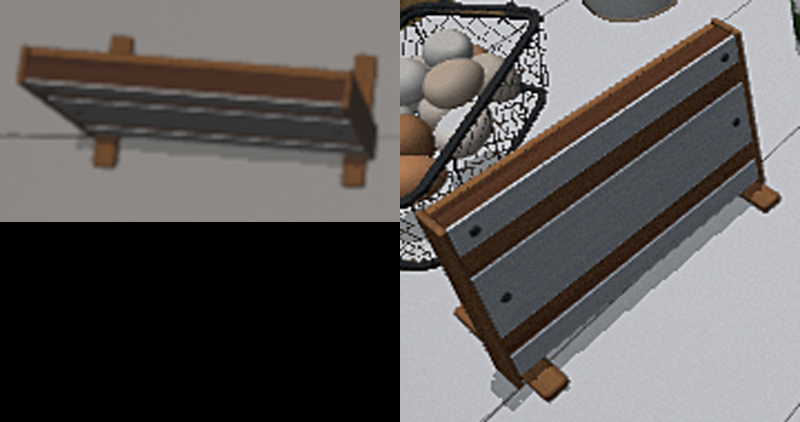

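```bash
cat > h.py <<'E'
import numpy as np,cv2
from scipy.optimize import least_squares
from scipy.spatial.transform import Rotation as Ro
def proj(s,X):
    c=np.asarray(X)@np.array(s["R"]).T+s["t"]
    return np.c_[s["fx"]*c[:,0]/c[:,2]+s["cx"],s["fy"]*c[:,1]/c[:,2]+s["cy"]]
def place(p,L): # p=x,y,yaw(rad)
    L=np.asarray(L,float)/1000;c,s=np.cos(p[2]),np.sin(p[2])
    return np.c_[p[0]+c*L[:,0]-s*L[:,1],p[1]+s*L[:,0]+c*L[:,1],L[:,2]]
E
cat > fit.py <<'E'
from h import *
S=dict(np.load("side0.npz"));T=dict(np.load("top0.npz"))
f=lambda P,o,k:np.array(P)/k+o
lid=lambda a,y:[22-52*np.cos(a),y,54.5+52*np.sin(a)]
# bin
bS=f([(479,112),(557,74),(563,312),(690,240),(560,420)],(290,180),6.4)
LS=[(37.5,18,98),(37.5,-18,98),(-25,30,52),(-25,-30,52),(-25,30,0)]
bT=f([(180,82),(288,122),(82,268),(248,326),(133,402)],(280,210),8)
LT=[(37.5,18,98),(37.5,-18,98),(-25,30,52),(-25,-30,52),(-60,0,43)]
lT=f([(95,224),(275,284)],(280,210),8);lS=f([(683,142)],(290,180),6.4)
def res(p):
    return np.r_[proj(S,place(p,LS))-bS,proj(T,place(p,LT))-bT,proj(T,place(p,[lid(p[3],31),lid(p[3],-31)]))-lT,proj(S,place(p,[lid(p[3],-31)]))-lS]
q=least_squares(lambda p:res(p).ravel(),[.37,-.19,-.3,.8],loss="soft_l1")
print("bin",q.x.round(4),np.degrees(q.x[2:]).round(1));print(res(q.x).round(1).tolist())
# board
cS=f([(447,234),(738,37),(460,268),(742,64),(472,281),(744,86)],(0,0),1);cS=(cS-[400,0])/2.2222+[55,190]
MS=[(0,130,182),(0,-130,182),(0,130,154),(0,-130,154),(0,130,130),(0,-130,130)]
cT=f([(22,80),(348,103)],(100,145),2.963);MT=[(0,136,184),(0,-136,184)]
rb=lambda p:np.r_[proj(S,place(p,MS))-cS,proj(T,place(p,MT))-cT]
b=least_squares(lambda p:rb(p).ravel(),[.5,.17,-.05],loss="soft_l1")
print("board",b.x.round(4),np.degrees(b.x[2]));print(rb(b.x).round(1).tolist())
np.savez("poses.npz",bin=q.x,board=b.x)
def ov(n,P,k,crop):
    s=S if n=="side" else T
    x,y,w,h=crop;i=cv2.resize(cv2.imread(f"pics/{n}0.png")[y:y+h,x:x+w],None,fx=k,fy=k)
    for pts,col in P:
        u=((proj(s,pts)-[x,y]+.5)*k).astype(int)
        cv2.polylines(i,[u.reshape(-1,1,2)],True,col,1)
    return i
def rect(p,z1,z2,h=130,x=0):return place(p,[(x,h,z1),(x,-h,z1),(x,-h,z2),(x,h,z2)])
B=[(rect(b.x,*z),(0,255,255)) for z in((154,182),(60,130),(10,36))]+[(place(b.x,[(0,136,0),(0,-136,0),(0,-136,184),(0,136,184)]),(255,0,255))]
a=q.x[3];G=[(place(q.x,[(-25,30,z),(25,30,z),(25,-30,z),(-25,-30,z)]),(0,255,255)) for z in(0,52)]+[(place(q.x,[lid(a,31),(22,31,54.5),(22,-31,54.5),lid(a,-31)]),(255,0,255)),(place(q.x,[(-25,9,43),(-60,9,43),(-60,-9,43),(-25,-9,43)]),(0,0,255)),(place(q.x,[(-25,9,17),(-60,9,17),(-60,-9,17),(-25,-9,17)]),(0,0,255)),(place(q.x,[(37.5,18,68),(37.5,18,98),(37.5,-18,98),(37.5,-18,68)]),(255,255,0))]
r1=np.hstack([cv2.resize(ov("side",B,2,(55,190,180,190)),(400,422)),cv2.resize(ov("side",G,6,(290,180,66,70)),(396,422))])
r2=np.hstack([cv2.resize(ov("top",B,3,(100,145,135,75)),(500,178)),cv2.resize(ov("top",G,4,(280,210,60,60)),(296,178))])
r1[:,:400]=ov("side",B,2.2222,(55,190,180,190))[:422,:400]
cv2.imwrite("pics/ov.png",np.vstack([r1,r2]))
E
python3 fit.py
```

```text
bin [ 0.5202 -0.1954 -0.333   0.8084] [-19.1  46.3]
[[-59.6, -0.6], [-59.6, -0.6], [-58.9, 0.5], [-58.7, 0.8], [-59.3, 1.0], [1.1, 1.6], [0.9, 1.2], [0.3, 1.9], [1.2, 2.2], [0.3, 1.8], [0.2, 1.3], [0.8, 1.9], [-59.5, -0.6]]
board [ 0.6531  0.158  -0.0779] -4.4635336059466
[[-0.1, -0.3], [-0.4, -0.3], [0.2, -3.3], [-0.2, -0.7], [-0.1, 0.8], [0.4, -0.9], [-3.4, 0.4], [-0.9, 1.9]]
```

View pics/ov.png

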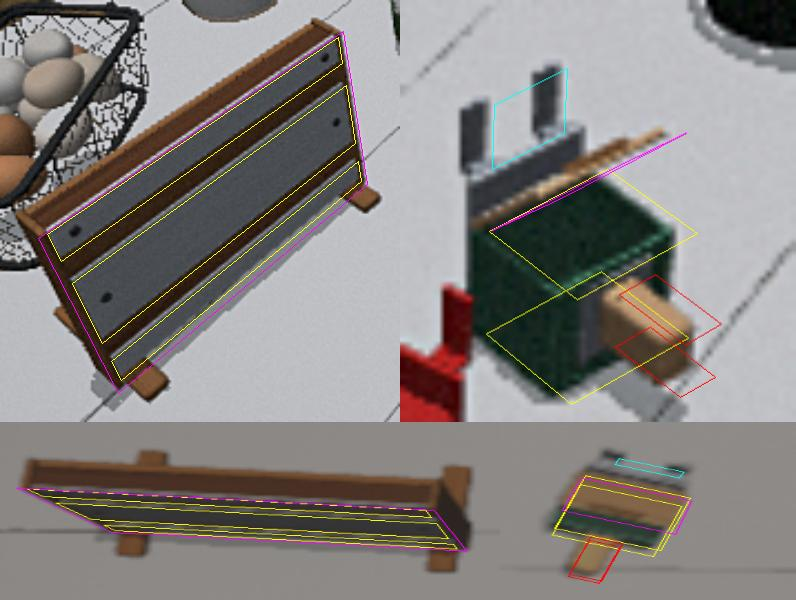

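```bash
sed -i 's/(290,180),6.4)/np.array((290-62.5,180)),6.4)/' fit.py; python3 fit.py
python3 - <<'E'
from station import r
import numpy as np
print(r.sense())
from scipy.spatial.transform import Rotation as Ro
q=np.load("poses.npz")
E
```

```text
bin [ 0.526  -0.1931 -0.3232  0.7727] [-18.5  44.3]
[[0.0, -0.8], [-0.0, -0.8], [0.9, 0.2], [1.0, 0.4], [0.6, 0.6], [0.0, -0.7], [-0.1, -1.2], [-0.5, -0.2], [0.4, -0.1], [-0.4, -0.4], [-0.8, -0.3], [-0.2, 0.0], [0.5, -0.2]]
board [ 0.6531  0.158  -0.0779] -4.4635336059466
[[-0.1, -0.3], [-0.4, -0.3], [0.2, -3.3], [-0.2, -0.7], [-0.1, 0.8], [0.4, -0.9], [-3.4, 0.4], [-0.9, 1.9]]
{'clock': 0.1, 'joints': array([ 6.64245875e+01,  5.25828465e+00,  7.05749361e+01, -1.76430844e-03,
        1.04265821e+02, -3.24689034e+00]), 'joint_vel': array([ 0.00176521, -0.03171978, -0.16623434, -0.02987213,  0.04430182,
       -0.07244858]), 'joint_torque': array([ 1.43882495e-03, -4.47857630e+01, -4.07567561e+01,  7.00536137e-02,
        2.84452597e-02, -1.23120035e-04]), 'tcp_pos': array([0.20845121, 0.56268154, 0.40362543]), 'orientation': array([-1.79901021e+02, -3.90164883e-03,  1.59671041e+02]), 'contact_force': array([-0.75205607, -0.13631074,  0.31431418]), 'torque': array([-0.02466664,  0.02571238, -0.01182661]), 'opening': 0.0878286327817138}
```

View pics/ov.png

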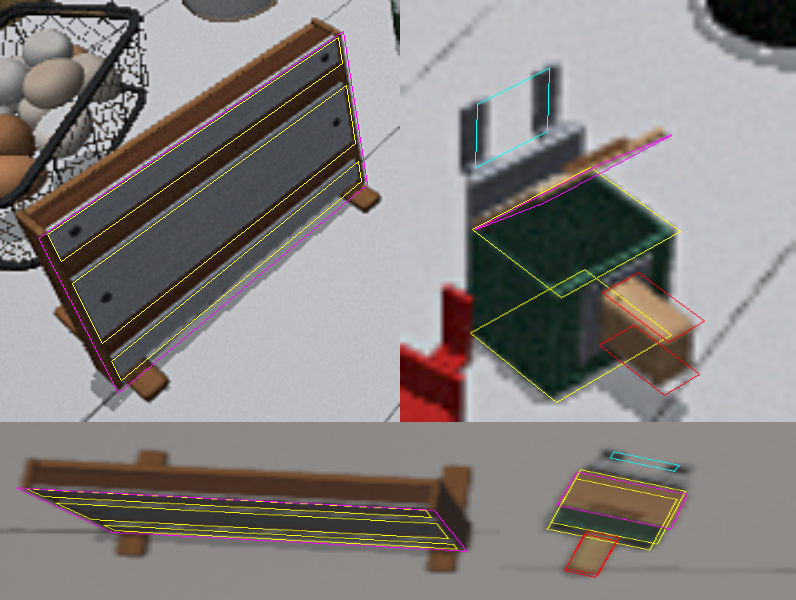

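```bash
cat >> h.py <<'E'
D=50; G=np.array([-49,0,31.])/1000
def Tm(R,t): M=np.eye(4);M[:3,:3]=R;M[:3,3]=t;return M
d=np.radians(D);zt=np.array([np.cos(d),0,-np.sin(d)]);yt=np.array([0,1.,0])
RT=np.c_[np.cross(yt,zt),yt,zt]
REL=Tm(RT,G-0.163*zt)           # tool in bin frame
P=np.load("poses.npz");BD=P["board"];BN=P["bin"]
WB=Tm(Ro.from_euler('z',BD[2]).as_matrix(),[BD[0],BD[1],0])
def tcp(Tb,rel=REL):
    M=Tb@rel;return M[:3,3],Ro.from_matrix(M[:3,:3]).as_euler('xyz',degrees=True)
def hung(hx,hz,th,y=0): # heel in board frame (mm), tilt deg -> bin pose in world
    R=Ro.from_euler('y',th,degrees=True).as_matrix()
    return WB@Tm(R,np.array([hx,y,hz])/1000-R@np.array([.029,0,.068]))
def table(dz=0): return Tm(Ro.from_euler('z',BN[2]).as_matrix(),[BN[0],BN[1],dz])
E
cat > plan.py <<'E'
import numpy as np
from scipy.sparse import coo_matrix
from scipy.sparse.csgraph import dijkstra
v=[(-4,4),(0,4),(7,4),(7,30),(10,30),(10,0),(0,0),(0,-64),(-4,-64)]
pts=np.vstack([np.linspace(v[i],v[(i+1)%9],max(2,int(np.hypot(*np.subtract(v[i],v[(i+1)%9])))*1+1)) for i in range(9)])
ob=[(0,3,154,182),(0,3,60,130),(23,60,60,200),(3,23,60,112),(3,23,176,190)]
X=np.arange(-40,1.);Z=np.arange(108,142.);T=np.arange(0,43,2.)
g=np.stack(np.meshgrid(X,Z,T,indexing='ij'),-1).reshape(-1,3)
def clear(q):
    th=np.radians(q[:,2:3]);c,s=np.cos(th),np.sin(th)
    x=q[:,:1]+c*pts[:,0]+s*pts[:,1];z=q[:,1:2]-s*pts[:,0]+c*pts[:,1];m=np.full(len(q),99.)
    for a,b,e,f in ob:
        dx=np.maximum(a-x,x-b);dz=np.maximum(e-z,z-f)
        dd=np.where((dx>0)&(dz>0),np.hypot(dx,dz),np.maximum(dx,dz));m=np.minimum(m,dd.min(1))
    return m
if __name__=="__main__":
    m=clear(g);w=1/np.maximum(m,.01)**3;N=np.arange(len(g)).reshape(len(X),len(Z),len(T));I,J,V=[],[],[]
    for o in np.ndindex(3,3,3):
        o=np.array(o)-1
        if tuple(o)<=(0,0,0):continue
        sl=lambda k,n:slice(max(0,-k),n-max(0,k)); s2=lambda k,n:slice(max(0,k),n+min(0,k))
        a=N[tuple(sl(k,n) for k,n in zip(o,N.shape))].ravel();b=N[tuple(s2(k,n) for k,n in zip(o,N.shape))].ravel()
        k=(m[a]>.3)&(m[b]>.3);I+=[a[k]];J+=[b[k]];V+=[(w[a]+w[b])[k]*np.linalg.norm(o)+.001]
    A=coo_matrix((np.concatenate(V),(np.concatenate(I),np.concatenate(J))),shape=(len(g),)*2).tocsr()
    ix=lambda q:int(np.argmin(np.abs(g-q).sum(1)))
    s,e=ix((-38,122,34)),ix((-2,131,0));D,p=dijkstra(A,directed=False,indices=s,return_predecessors=True)
    L=[e]
    while L[-1]!=s:L.append(p[L[-1]])
    L=L[::-1];np.save("path.npy",g[L]);print([tuple(g[i].astype(int))+(round(m[i],1),) for i in L])
E
python3 plan.py
python3 - <<'E'
from station import r
from h import *
p=np.load("path.npy")
ts=[("pre",table(),REL@Tm(np.eye(3),[0,0,-.1])),("grasp",table(),REL),("lift",table(.15),REL)]+[("h",hung(*q),REL) for q in [(-70,160,0),(-70,122,34)]+list(p[::6])+[p[-1]]]
for n,T,rel in ts:
    a,b=tcp(T,rel);j=r.inverse_kinematics(a,b);print(n,a.round(3),b.round(1),None if j is None else np.round(j,0))
E
```

```text
[(np.int64(-38), np.int64(122), np.int64(34), np.float64(17.0)), (np.int64(-37), np.int64(123), np.int64(34), np.float64(16.7)), (np.int64(-36), np.int64(124), np.int64(36), np.float64(15.5)), (np.int64(-35), np.int64(125), np.int64(38), np.float64(14.4)), (np.int64(-34), np.int64(126), np.int64(40), np.float64(13.3)), (np.int64(-33), np.int64(126), np.int64(40), np.float64(12.7)), (np.int64(-32), np.int64(127), np.int64(42), np.float64(11.5)), (np.int64(-31), np.int64(127), np.int64(42), np.float64(11.0)), (np.int64(-30), np.int64(127), np.int64(42), np.float64(10.3)), (np.int64(-29), np.int64(127), np.int64(42), np.float64(9.6)), (np.int64(-28), np.int64(128), np.int64(42), np.float64(8.8)), (np.int64(-27), np.int64(128), np.int64(42), np.float64(8.6)), (np.int64(-26), np.int64(128), np.int64(42), np.float64(8.0)), (np.int64(-25), np.int64(129), np.int64(42), np.float64(7.4)), (np.int64(-24), np.int64(129), np.int64(42), np.float64(7.2)), (np.int64(-23), np.int64(130), np.int64(42), np.float64(6.4)), (np.int64(-22), np.int64(130), np.int64(42), np.float64(6.4)), (np.int64(-21), np.
[... 2383 characters left out ...]
5] [ 15.  -6.  93.  -2.  88. -70.]
h [0.544 0.167 0.315] [180.   -2.  175.5] [ 13.   1.  84.   1.  97. -72.]
h [0.55  0.166 0.316] [180.   -2.  175.5] [ 13.   2.  83.   1.  97. -72.]
h [0.556 0.166 0.319] [180.   -2.  175.5] [ 13.   3.  82.   1.  97. -72.]
h [0.562 0.165 0.325] [180.   -2.  175.5] [ 13.   4.  80.   1.  98. -73.]
h [0.543 0.167 0.316] [180.    6.  175.5] [ 14.  -2.  87.  -2.  89. -71.]
h [0.513 0.169 0.29 ] [180.   18.  175.5] [ 17. -11.  99.  -7.  76. -68.]
h [0.486 0.171 0.254] [180.   30.  175.5] [ 19. -18. 110. -13.  61. -63.]
h [0.469 0.172 0.219] [180.   40.  175.5] [ 22. -22. 118. -22.  49. -55.]
h [0.469 0.172 0.219] [180.   40.  175.5] [ 22. -22. 118. -22.  49. -55.]
```

```bash
sed -i 's/T=np.arange(0,43,2.)/T=np.arange(0,40,2.)/' plan.py; python3 plan.py|tail -c 1500 |tr -d '\n'| sed 's/np.int64//g;s/np.float64//g'; sed -i 's/^D=50/D=60/' h.py
cat > red.py <<'E'
from h import *
from scipy.optimize import differential_evolution as de
def bx(a,b,c,d,e,f): return np.array([(x,y,z) for x in(a,b) for y in(c,d) for z in(e,f)],float)
M=[bx(-25,25,-30,30,0,52),bx(25,29,-30,30,4,72),bx(-60,-25,-9,9,17,43)]+[bx(29,39,y-6,y+6,68,72) for y in(-18,18)]+[bx(36,39,y-6,y+6,68,98) for y in(-18,18)]
V=[]
for n in("side","top"):
    s=dict(np.load(n+"0.npz"));f=s["frame"].astype(int);m=((f[...,0]>70)&(f[...,0]>2.2*f[...,1])&(f[...,0]>2.2*f[...,2])).astype(np.uint8)
    k=np.zeros_like(m)
    if n=="top":k[212:255,225:285]=1
    else:k[212:290,250:312]=1
    V.append((s,m*k))
def c(p):
    e=0
    for s,m in V:
        i=np.zeros_like(m)
        for L in M: cv2.fillConvexPoly(i,cv2.convexHull(np.round(proj(s,place(p,L))*16).astype(np.int32)),1,shift=4)
        e+=1-(i&m).sum()/max(1,(i|m).sum())
    return e
q=de(c,[(.45,.6),(-.15,0),(-3.2,3.2)],seed=1,maxiter=80,popsize=25);R=q.x
print("red",R.round(3),np.degrees(R[2]),q.fun)
H=np.vstack([place(R,bx(-25,39,-30,30,0,98))]);
allp=np.vstack([place(R,L) for L in M])
for D in(45,50,55,60):
    d=np.radians(D);zt=np.array([np.cos(d),0,-np.sin(d)]);yt=np.array([0,1.,0]);RT=np.c_[np.cross(yt,zt),yt,zt]
    T=table()@Tm(RT,G)     # frame at grasp point
    u=[]
    for L in M:
        lo,hi=L.min(0),L.max(0);g=np.stack(np.meshgrid(*[np.linspace(a,b,6) for a,b in zip(lo,hi)]),-1).reshape(-1,3)
        w=place(R,g);u.append((w-T[:3,3])@T[:3,:3])
    u=np.vstack(u)*1000
    def bd(lo,hi): q=np.maximum(np.maximum(lo-u,u-hi),0);return np.linalg.norm(q,axis=1).min().round(1)
    print(D,"body",bd(np.array([-37.5,-89,-163]),np.array([37.5,89,-61])),"fingers",bd(np.array([-12,-57.5,-61]),np.array([12,57.5,19])))
from station import r
for n,T,rel in [("pre",table(.1),REL),("grasp",table(),REL),("lift",table(.17),REL)]+[("h",hung(*q),REL) for q in [(-70,122,34)]+list(np.load("path.npy")[::8])]:
    a,b=tcp(T,rel);j=r.inverse_kinematics(a,b);print(n,a.round(3),b.round(1),None if j is None else np.round(j,0))
E
python3 red.py
```

```text
loat64(4.7)), ((-13), (137), (38), (4.6)), ((-12), (138), (38), (4.4)), ((-11), (139), (36), (4.3)), ((-10), (140), (36), (4.5)), ((-9), (141), (36), (5.0)), ((-8), (141), (34), (5.2)), ((-7), (141), (32), (5.4)), ((-6), (141), (30), (5.3)), ((-6), (141), (28), (5.2)), ((-5), (140), (26), (5.7)), ((-4), (140), (24), (5.7)), ((-4), (140), (22), (5.8)), ((-3), (140), (20), (6.2)), ((-3), (139), (18), (5.6)), ((-3), (139), (16), (5.4)), ((-3), (138), (14), (4.8)), ((-3), (137), (12), (4.4)), ((-3), (136), (10), (4.0)), ((-3), (135), (8), (3.7)), ((-3), (134), (6), (3.2)), ((-3), (133), (4), (2.5)), ((-2), (133), (2), (2.1)), ((-2), (132), (0), (2.0)), ((-2), (131), (0), (1.0))]red [ 0.54  -0.056 -1.657] -94.94905694966424 0.6548280487210602
45 body 21.5 fingers 37.7
50 body 15.8 fingers 36.8
55 body 10.3 fingers 35.9
60 body 5.7 fingers 35.1
pre [ 0.402 -0.152  0.272] [180.   30.  161.5] [-27. -36. 121.   5.  66. -99.]
grasp [ 0.402 -0.152  0.172] [180.   30.  161.5] [ -27.  -33.  129.    5.   54. -100.]
lift [ 0.402 -0.152  0.342] [180.   30.  161.5] [-27. -36. 114.   4.  73. -98.]
h [0.51  0.169 0.298] [180.   -4.  175.5] [ 14.  -3.  89.   1.  97. -71.]
h [0.541 0.167 0.298] [180.   -4.  175.5] [ 13.   2.  85.   1.  97. -72.]
h [0.562 0.165 0.306] [180.   -8.  175.5] [ 12.   7.  79.   2. 102. -73.]
h [0.57  0.165 0.308] [180.   -8.  175.5] [ 12.   8.  78.   2. 102. -73.]
h [0.577 0.164 0.315] [180.   -8.  175.5] [ 12.   9.  76.   2. 103. -73.]
h [0.566 0.165 0.314] [180.   -2.  175.5] [ 13.   5.  80.   1.  97. -73.]
h [0.526 0.168 0.283] [180.   14.  175.5] [ 16.  -7.  96.  -5.  78. -69.]
h [0.492 0.171 0.236] [180.   30.  175.5] [ 19. -17. 110. -13.  59. -62.]
```

```bash
sed -i 's/^D=60/D=50/' h.py
cat > a.py <<'E'
from station import r
from h import *
a,b=tcp(table(.09));r.reach(a,b)
r.servo_line(tcp(table(0))[0],speed=.08)
s=r.sense();print(s["clock"],s["tcp_pos"],s["contact_force"])
out=[]
for n,c in(("side",(270,120,110,140)),("top",(250,190,100,110))):
    f=r.snapshot(n)["frame"][:,:,::-1];x,y,w,h=c;out.append(cv2.resize(f[y:y+h,x:x+w],(395,460),interpolation=cv2.INTER_CUBIC))
cv2.imwrite("pics/g1.png",np.hstack(out))
E
python3 a.py
```

```text
4.1833 [ 0.38046124 -0.14442474  0.15663252] [-0.07153754 -0.0056366  -0.0578637 ]
```

View pics/g1.png

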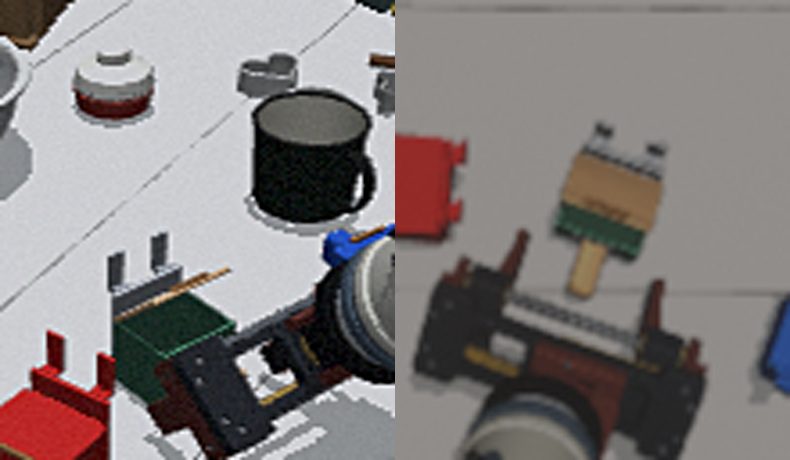

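```bash
cat > b.py <<'E'
from station import r
from h import *
r.grab(55);s=r.sense();print(s["clock"],s["opening"],s["contact_force"].round(2))
a,b=tcp(table(.14));r.servo_line(a,speed=.12)
p=np.load("path.npy")
a,b=tcp(hung(-75,150,20));r.reach(a,b)
a,b=tcp(hung(-45,*p[0][1:]));r.servo_line(a,b,speed=.1)
r.wait(.2)
s=r.sense();print(s["clock"],s["opening"],s["tcp_pos"]-a,s["contact_force"].round(2))
for n in("side","top"):
    q=r.snapshot(n);np.savez(f"{n}1.npz",**q);cv2.imwrite(f"pics/{n}1.png",q["frame"][:,:,::-1])
E
python3 b.py
cat > v.py <<'E'
import sys
from h import *
# overlay expected board + bin in saved snapshots
k,Tb,lidang=sys.argv[1],eval(sys.argv[2]),float(sys.argv[3])
tr=lambda L:np.c_[np.array(L,float)/1000,np.ones(len(L))]@Tb.T[:,:3]
lid=lambda a,y:(22-52*np.cos(a),y,54.5+52*np.sin(a))
Gs=[(tr([(-25,30,z),(25,30,z),(25,-30,z),(-25,-30,z)]),(0,255,255)) for z in(0,52)]+[(tr([lid(lidang,31),(22,31,54.5),(22,-31,54.5),lid(lidang,-31)]),(255,0,255))]+[(tr([(x,y-6,72),(x,y+6,72),(x,y+6,98),(x,y-6,98)]),(255,255,0)) for y in(18,-18) for x in (36,)]
W=[(place(BD,[(0,130,z),(0,-130,z)]),(0,255,0)) for z in(154,130,182)]
o=[]
for n in("side","top"):
    s=dict(np.load(f"{n}{k}.npz"));i=s["frame"][:,:,::-1];c=proj(s,Tb[None,:3,3]+[0,0,.04])[0].astype(int)
    w,h,f=(100,120,4) if n=="side" else (100,120,4)
    x,y=max(0,c[0]-w//2),max(0,c[1]-h//2);i=cv2.resize(i[y:y+h,x:x+w],None,fx=f,fy=f,interpolation=cv2.INTER_CUBIC)
    for P_,col in Gs+W:cv2.polylines(i,[(((proj(s,P_)-[x,y]+.5)*f)).astype(np.int32).reshape(-1,1,2)],True,col,1)
    o.append(i[:480,:400])
cv2.imwrite(sys.argv[4],np.hstack(o))
E
python3 v.py 1 "hung(-45,*np.load('path.npy')[0][1:])" .77 pics/v1.png
```

```text
5.3583 0.017467864872486093 [0.05 0.87 0.06]
9.0333 0.0177872102647409 [-4.93168583e-04  9.69646151e-05  2.69803985e-04] [ 0.51 -0.95 -2.17]
```

View pics/v1.png

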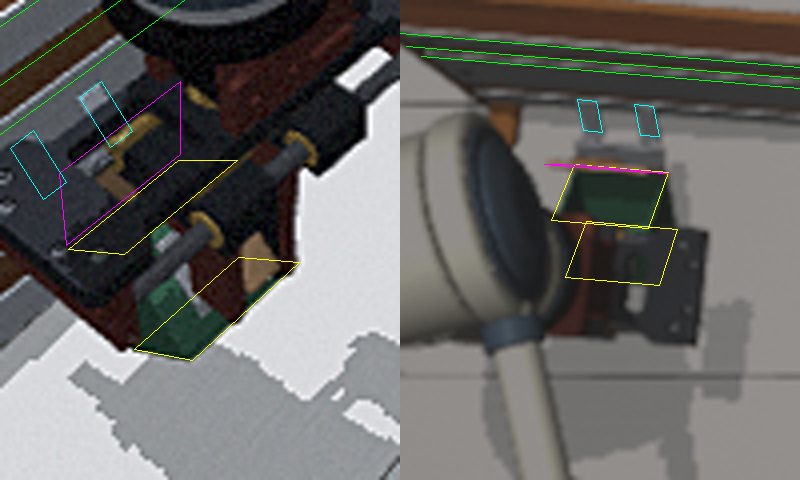

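```bash
cat > c.py <<'E'
from station import r
from h import *
go=lambda *q,v=.05:r.servo_line(*tcp(hung(*q)),speed=v)
F=lambda:r.sense()["contact_force"]@WB[:3,:3]
go(-45,146,34);go(-33,146,34);r.wait(.2);f0=F();print(f0.round(2))
hx=-33
while hx>-36 and hx<-18:
    hx+=1;go(hx,146,34,v=.02);f=F()-f0
    print(hx,f.round(1),end=" ")
    if abs(f[0])>2.5:break
for k in range(2):
    hx-=.5;go(hx,146,34,v=.02);r.wait(.1);print("\nback",hx,(F()-f0).round(1))
go(-38,146,34);go(-38,124,34)
print(r.sense()["clock"],r.sense()["opening"],F().round(2))
E
python3 c.py
```

```text
[-0.59 -0.13 -2.43]
-32 [1.6 0.6 0.2] -31 [ 0.7 -0.1  0.2] -30 [ 0.7  0.1 -0.4] -29 [0.6 0.6 0.5] -28 [-0.   0.1  0.2] -27 [ 1.  -0.1  0.4] -26 [ 0.8  0.4 -0.5] -25 [ 0.9 -0.9  1.3] -24 [0.3 0.4 0. ] -23 [ 0.6  0.4 -0. ] -22 [-2.3  0.2  0.3] -21 [-8.6 -0.9  2. ] 
back -21.5 [-5.  -0.1  1.3]

back -22.0 [-4.5 -0.8  0.9]
15.1167 0.017674656913740913 [-0.45 -0.11 -2.57]
```

```bash
cat > d.py <<'E'
from station import r
from h import *
OX=2.7
go=lambda x,z,t,v=.05:r.servo_line(*tcp(hung(x+OX,z,t)),speed=v)
F=lambda:r.sense()["contact_force"]@WB[:3,:3]
p=np.load("path.npy");p=p[p[:,0]>=-36]
n=[q for i,q in enumerate(p) if i%3==0 and q[1]>=133 or i%6==0]
n=[q for q in n if not(q[2]<4)]+[np.array([-2,133,2.]),np.array([-2,133,0.])]
for q in n:
    go(*q);f=F();print(q.astype(int),f.round(1))
    if abs(f[0])>8 or abs(f[2]+2.4)>8 or abs(f[1])>8:print("STOP");break
r.wait(.1);s=r.sense();print(s["clock"],s["opening"],F().round(2))
E
python3 d.py
```

```text
[-36 124  36] [-0.1 -0.3 -1.6]
[-30 126  38] [ 0.3 -0.2 -2.7]
[-24 127  38] [-0.6 -0.  -2.2]
[-18 131  38] [-0.2 -0.  -2.1]
[-16 134  38] [ 0.7 -0.8 -2.3]
[-13 137  38] [ 0.3  0.3 -2.3]
[-10 140  36] [ 0.1 -0.2 -2.5]
[ -7 141  32] [ 0.6  0.3 -2.4]
[ -5 140  26] [ 0.4  0.6 -2.4]
[ -3 140  20] [ 0.1  0.2 -1.6]
[ -3 138  14] [-0.1 -0.  -2.5]
[ -3 135   8] [-0.3 -0.9 -1.9]
[ -2 133   2] [-0.7 -0.2 -2.5]
[ -2 133   0] [-0.5  0.2 -3.4]
20.925 0.017502037680387394 [ 0.09  0.74 -2.45]
```

```bash
cat > e.py <<'E'
from station import r
from h import *
OX=2.7
go=lambda x,z,t,v=.05:r.servo_line(*tcp(hung(x+OX,z,t)),speed=v)
F=lambda:r.sense()["contact_force"]@WB[:3,:3]
z=133
while z>124:
    z-=.5;go(-2,z,0,v=.02);f=F();print(z,f.round(1),end=" ")
    if f[2]>2.5 or abs(f[0])>8:break
r.wait(.1);print("\n",r.sense()["clock"],F().round(2))
for n in("side","top"):
    q=r.snapshot(n);np.savez(f"{n}2.npz",**q)
np.save("zend.npy",z)
E
python3 e.py; python3 v.py 2 "hung(.7,float(np.load('zend.npy')),0)" .77 pics/v2.png
```

```text
132.5 [-0.6  0.4 -2.8] 132.0 [-0.5 -0.4 -2.3] 131.5 [ 0.3  0.2 -2.3] 131.0 [-0.1 -0.2 -2.2] 130.5 [-0.9 -0.5 -1.9] 130.0 [ 0.1  0.2 -2.4] 129.5 [ 0.2 -0.3 -1.1] 129.0 [-1.6 -0.1  0.4] 128.5 [-2.8 -0.9  3.6] 
 23.275 [-1.58 -1.15  4.01]
```

View pics/v2.png

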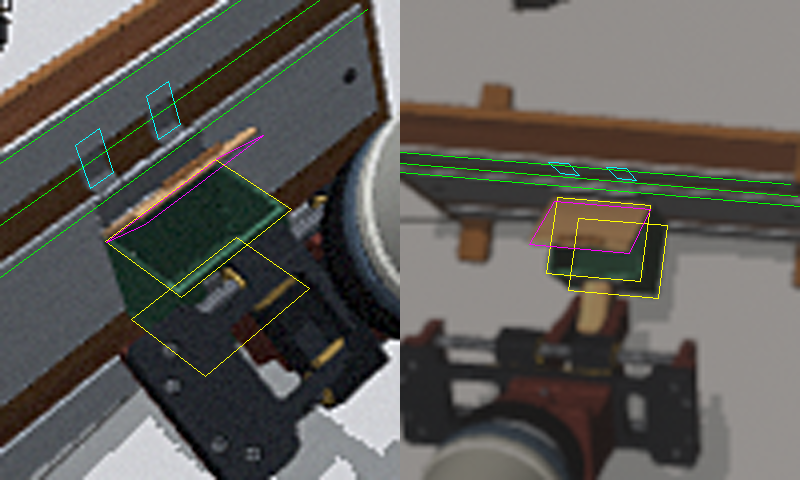

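```bash
cat > f.py <<'E'
from station import r
from h import *
go=lambda x,z,t,v=.05:r.servo_line(*tcp(hung(x+2.7,z,t)),speed=v)
F=lambda:r.sense()["contact_force"]@WB[:3,:3]
go(-2,129.3,0,v=.02);print(F().round(1));r.let_go();r.wait(.3);print(F().round(1))
Tb=hung(.7,129.3,0)
r.servo_line(*tcp(Tb,REL@Tm(np.eye(3),[0,0,-.07])),speed=.1)
print(r.sense()["clock"])
d=np.radians(75);z=np.array([np.cos(d),0,-np.sin(d)]);R75=np.c_[np.cross([0,1,0],z),[0,1,0],z]
Tb=hung(.7,129.3,-2);RB=WB[:3,:3]
def lidp(a,up=0,rad=.045,dz=0):
    pt=np.array([.022-rad*np.cos(a),0,.0545+rad*np.sin(a)])+.002*np.array([np.sin(a),0,np.cos(a)])
    w=Tb[:3,:3]@pt+Tb[:3,3]+[0,0,up]
    c=RB@(.182*z-.010*np.array([np.sin(d),0,np.cos(d)]))
    return w-c,Ro.from_matrix(RB@R75).as_euler('xyz',degrees=True)
r.grab(10);r.reach(*lidp(1.1,.08));r.wait(.1);f0=F();print("f0",f0.round(2),r.sense()["clock"])
r.servo_line(*lidp(1.1,.004),speed=.1);print("near",(F()-f0).round(2))
for a in np.arange(1.0,-.19,-.1):
    r.servo_line(*lidp(a),speed=.06);f=F()-f0;print(round(a,1),f.round(1),end=" ")
    if np.abs(f).max()>8 or(a<.35 and f[2]>5):print("stop");break
print("\n",r.sense()["clock"])
for n in("side","top"):
    q=r.snapshot(n);np.savez(f"{n}3.npz",**q)
E
python3 f.py; python3 v.py 3 "hung(.7,129.3,-2)" 0 pics/v3.png
```

```text
[ 1.6 -0.9  2.3]
[-0.5 -0.1 -1. ]
25.9333
f0 [-1.16 -0.34  0.58] 28.175
near [ 1.15  0.49 -0.67]
1.0 [ 1.   0.7 -0.5] 0.9 [ 1.8  1.1 -0.6] 0.8 [ 0.2 -0.2 -0.7] 0.7 [ 1.4  0.2 -0.6] 0.6 [ 1.6  0.4 -0.9] 0.5 [1.1 0.8 0. ] 0.4 [ 1.2  1.6 -0.3] 0.3 [ 1.4  0.2 -1.2] 0.2 [ 0.3  1.1 -0.5] 0.1 [ 1.6 -0.3 -0.2] 0.0 [1.5 0.  1. ] -0.1 [-6.5 -1.6 13.8] stop

 32.1083
```

View pics/v3.png

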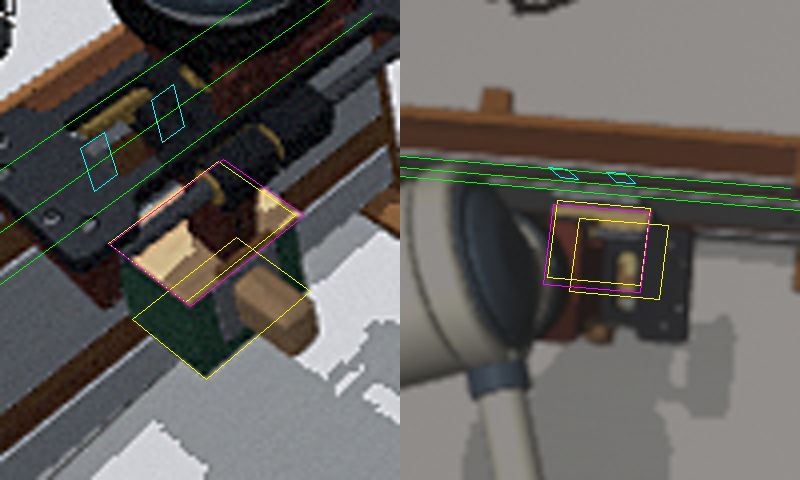

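```bash
cat > g.py <<'E'
from station import r
from h import *
p=np.array(r.sense()["tcp_pos"]);print(r.sense()["contact_force"].round(1))
r.servo_line(p+[-.0,0,.10],speed=.1);r.servo_line(p+[-.12,.0,.14],speed=.15)
j=np.array(r.sense()["joints"]);j[0]+=55;r.move_joints(j);r.wait(.3)
print(r.sense()["clock"],r.sense()["contact_force"].round(1))
for n in("side","top"):
    q=r.snapshot(n);np.savez(f"{n}4.npz",**q)
E
python3 g.py; python3 v.py 4 "hung(.7,129.3,-2)" 0 pics/v4.png
```

```text
[-7.8 -1.3 14.2]
36.4167 [-0.3 -0.8  0.7]
```

View pics/v4.png

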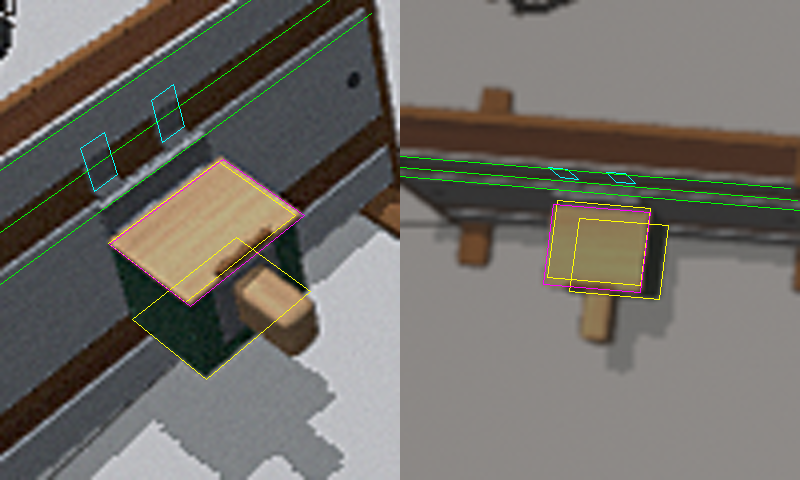

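```bash
python3 -c "
from station import r
print(r.hand_in(), r.sense()['clock'])"
```

```text
the job is handed in; nothing more can be done
the job is handed in; nothing more can be done
```

The green bin hangs by its hooks in the upper groove with its lid shut, and I handed the job in at about 36 s on the robot's clock, inside the 58 s limit.

**What I did**
- I pinched the bin by its grip, lifted it and tilted its front up 34–38°.
- I touched the hook tips lightly on the upper face. The board was about 2.7 mm further away than my camera estimate, so I corrected for that.
- I threaded the hooks into the groove, swung the front down and lowered the bin until the tongues met the edge at about z = 129 mm (130 expected). Apart from that probe, no contact showed on the way in.
- I let go, closed the fingers, swept the lid down to its stop with about 14 N from the fingertips, and backed away.

**Last checks**
- **Bin and lid:** the final pictures from both cameras show the bin hanging free against the board. Its outline and shut lid match the expected seated pose (2° sag) to within about 1–2 pixels (roughly 2–4 mm).
- **Robot:** it was clear of everything, with only sensor noise on the wrist.
- **Not confirmed:** I could not make out the hook legs in the shaded groove. That they are fully home is inferred from the contact height and from the bin staying up on its own.
- **Bystanders:** I did not check the spice jar, lemon and mug in a final close-up. The arm's path kept clear of them.

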